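Bring the flat of a round lamp plate against the alignment bar

ROBOT

A 6-joint arm with a two-finger parallel gripper is mounted at the origin on a cart in front of the work surface, level with it; the furniture and walls round the work are solid. World frame = base frame: x ahead of the robot, y to its left, z up, the work surface at z = 0. Lengths are in m, angles in rad, forces in N, time in s.
With the tool pointing down it reaches from about 0.325 to 0.775 m from the base axis. Payload 9.3 kg.
Tool frame: the origin (TCP) lies midway between the tips of the shut fingers; the grasp point (between the pads) lies 19 mm behind it; z points along the fingers, y is the line along which they close (so a half turn about z gives the same grasp; the last joint's range is limited). The gripper opens to 85 mm and grips with 20 to 120 N. Pads are 22 mm wide; open, the fingers measure 114 mm over their backs; the gripper's body (76 mm by 85 mm) begins 54 mm behind the grasp point. The pads swing forward as they close: fully open they stand 13 mm farther back than shut.
Start: joints at [1.157, 0.259, 0.021, 1.334, 0, 1.418], TCP at [0.142, 0.531, 0.199] pointing down, gripper open.
Joint ranges: [-3.04, 3.04], [-0.91, 1.82], [-1.04, 1.36], [-1.92, 1.95], [-1.52, 1.45], [-3.14, 3.14]. Speed limits (rad/s): [2.22, 2.22, 2.79, 3.14, 3.14, 3.14].

INTERFACE

Orientations are given as a rotation vector (axis times angle).
In Python, from workcell import bot gives the robot as it stands.
- The arm moves only by the tool jog_arm, never from a script. Its argument "plan" is one flat list of numbers, 5 for each row, row after row: the opening in per cent of the stroke, from 0 (shut) to 100 (fully open), then the shift along the tool's x, y, z each as a share of 0.2 m, from -1 to 1, then the turn about the tool's z as a share of 180 degrees, from -1 to 1. A call has 1 to 8 rows; each row is the pose to reach, as a shift and turn from the pose commanded when the call began, along the tool's axes at that moment, turning the shorter way round; what a row does not reach only later rows make up. A row lasts 1/8 s, in which the tool goes at most 62.5 mm and 10.7 degrees, less where a joint would pass 70% of its speed; a pose out of reach is approached as far as the arm can. A call with a number of a shift or a turn outside -1 to 1 is refused whole. A call with a gripper value outside its range is refused whole. The fingers move at their own pace and stop on an object; "squeeze" is the grip in N (left out, the last holds). Time passes only in rows, so rows that repeat a pose let the fingers close. It gives the time, the measured TCP pose, the force, the opening and the grip force at its end, in the units of the state.
- bot.sense(): the state, without advancing time (a new reading comes with each control period).
- bot.capture(name): name is "scene" or "top" or "wrist"; returns a dict with "color" (480x640x3 uint8, red, green, blue), "fx", "fy", "cx", "cy" (pixels), "T" (4x4, takes a point from camera to world coordinates). Camera axes: x right, y down, z forward; pixel columns grow to the right and rows downward; lengths in m; the calibration is good to about 2 mm. A picture is of the moment at which its call begins. There is no depth.
- bot.job_done(): hands the job in; it is judged then, once.
The state is a dict: "t": time; "joints": joint angles; "dq": joint speeds; "joint_efforts": joint torques, N m; "position": TCP position; "orientation": TCP orientation; "force": force on the tool from outside, world axes, zero at the start; "ft_torque": the same for the moment, N m; "gripper_width": finger opening in m; "gripper_force": force on a finger pad.
Only numpy, scipy, OpenCV 4.12 (cv2) and the standard library are available. Lean on these libraries where they do the work, as an engineer would, in place of code of your own. Each camera call takes 0.05 s, during which the arm holds its last target. There are 200 camera calls.

TASK

The round, white-topped aluminium lamp plate lies turned the wrong way on the dark steel soldering fixture. With the fingertips, turn and slide it on the fixture, without lifting it off and without pressing hard, until its flat edge lies flush along the straight steel bar and its round edge touches the steel stop pin. Leave it lying there and do not disturb the small things round the fixture.

Things in the scene. Friction and masses are not known exactly. Their poses are not given: they have to be found in the camera images.
- fixture: Low fixture of dark steel, fixed to the bench: a slab 175 x 200 mm whose slippery top is 10 mm above the origin. The origin is on the bench under the fixture; in its frame (z up) the slab reaches from x -100 to +75 and y -110 to +90 mm. It carries the bar at its +x side and the stop pin at its +y side.
- bar_mid (a point): Middle of the alignment face of the straight steel bar, half-way up the bar: at x +50, y 0, z +15 mm of the fixture. The face is upright, looks to the fixture's -x and is 110 mm long along y; the bar is 14 mm wide and stands 10 mm above the slab (to z 20 mm).
- stop_pin (a point): Centre of the upright steel stop pin, half-way up: at x +14, y +62, z +15 mm of the fixture. Diameter 10 mm, standing 10 mm above the slab.
- plate_center (a point): Centre, half-way up, of the loose round aluminium plate: 90 mm diameter, 9.5 mm high, 0.14 kg, with one straight flat 54 mm long, 36 mm from the centre; matt white top with copper dots. x points from the centre square to the flat, z up. Wanted: x parallel to the fixture's x, same sense, centre at x +14, y +12 mm of the fixture. At the start it lies clear of bar and pin, at least 45 degrees wrong.
- led_plate: The same round plate, origin at the centre of its underside, same axes. It rests on six 1 mm foot pads 31 mm from the centre, and slides easily on the fixture (friction about 0.2), while its matt white top disc (69 mm diameter) is grippy (about 1), so it turns and slides with fingertips that lean on its top with about 10 N, and can be pushed at its edge.
- flat_end_a (a point): Point on the plate's flat edge, 25 mm to the +y side of the flat's middle, half-way up.
- flat_end_b (a point): Point on the plate's flat edge, 25 mm to the -y side of the flat's middle, half-way up.
- screwdriver_c: Bystander: small screwdriver, 145 mm long and 17 mm high, lying on the bench beside the -y side of the fixture. Origin at its underside centre.
- tip_tin: Bystander: flat round tin, 34 mm diameter, 14 mm high, on the bench beside the +y side of the fixture. Origin at its underside centre.
- eraser: Bystander: eraser 19 x 45 x 12 mm on the bench beside the +y side of the fixture. Origin at its underside centre.
- heat_sink: Bystander: finned heat sink 40 x 46 x 24 mm on the bench behind the bar. Origin at its underside centre.
- knob_part: Bystander: spare control knob, 24 mm diameter, 15 mm high, standing on the fixture slab in its corner beside the -y end of the bar. Origin at its underside centre.
Mind the look-alikes: they are no part of the job. Leave any brown or yellow look-alike of the led_plate alone.

How it is judged:
At the end, for the whole second after the job is handed in: Both ends of the flat are within 1.5 mm of the bar's face, the round edge is within 2 mm of the stop pin, and the plate lies flat on the fixture at rest (x of each of flat_end_a, flat_end_b in the frame of fixture above 0.0485 m and y of plate_center in the frame of fixture between 0.01 and 0.014 m and z of plate_center in the frame of fixture below 0.0175 m and angle between plate_center's own z axis and vertical below 0.03 rad and linear speed of led_plate below 0.005 m/s); the robot touches nothing.
It fails at once if the plate is lifted or tipped off the fixture (its centre rises more than 8 mm) (z of plate_center in the frame of fixture above 0.023 m).
It fails at once if the plate is pressed hard (more than 60 N from the robot) (contact force between any of the fingers, the arm and led_plate above 60 N).
It fails at once if a bystander (screwdriver, tin, eraser, heat sink or knob) is moved by more than 15 mm (distance of any of screwdriver_c, tip_tin, eraser, heat_sink, knob_part from where it was at the start of the episode above 0.015 m).
It also fails if it takes over 72 s, if anything falls off the work surface, if the arm or the gripper's body presses on something with over 40 N, if the wrist force passes 120 N, or if a joint passes its speed limit or range.

## Working session

There is one attempt and no reset: what is moved stays moved. The work goes in short steps, Python scripts to look and compute and a tool call to move; the robot and the scene stay as the last step left them, time stands still between calls to the robot, and variables do not carry over. Pictures are saved under pics/ and viewed, at most 10 in all, crops included, and the job is handed in when it is done.

Besides the shell and the picture viewer there is one more tool, called after "Call:" as a command line: name --argument value ..., lists and objects as JSON in quotes. jog_arm: Moves the arm, as the interface text tells. Its arguments: {"type":"object","properties":{"plan":{"type":"array","items":{"type":"number"}},"squeeze":{"type":"number"}},"required":["plan"]}

```bash
mkdir -p pics; python3 - <<'E'
from workcell import bot
import cv2,numpy as np
s=bot.sense();print(s)
for n in("top","scene"):
    c=bot.capture(n);cv2.imwrite(f"pics/{n}0.png",c["color"][:,:,::-1]);print(n,c["fx"],c["fy"],c["cx"],c["cy"],np.round(c["T"],4).tolist())
    np.savez(f"pics/{n}0.npz",**c)
E
```

```text
{'t': 0.0, 'joints': array([ 1.15740774e+00,  2.59217164e-01,  2.07443327e-02,  1.33367476e+00,
       -6.75491924e-06,  1.41819934e+00]), 'dq': array([ 0.00146841, -0.00021493, -0.00047353,  0.00090764,  0.00118818,
        0.00071566]), 'joint_efforts': array([-7.15600181e-04, -5.55641198e+01,  3.44535434e+01,  1.37452385e-02,
       -2.04827520e-04,  1.56215214e-05]), 'position': array([0.14169018, 0.53110487, 0.19814576]), 'orientation': array([-4.08442277e-01, -3.11455379e+00,  2.04086065e-03]), 'force': array([-0.52195758,  0.33198332,  0.29936319]), 'ft_torque': array([0.03976718, 0.01539859, 0.04038084]), 'gripper_force': 0.0, 'gripper_width': 0.08560258696638666}
top 546.0777809496988 546.0777809496988 311.76104341339243 245.09652402813634 [[0.0003, -0.989, 0.1478, 0.4616], [-0.9999, -0.0025, -0.0146, 0.0561], [0.0148, -0.1478, -0.9889, 0.972], [0.0, 0.0, 0.0, 1.0]]
scene 509.2785112422591 509.2785112422591 319.31726554134525 226.0321048021624 [[0.8822, -0.3614, 0.3018, 0.3275], [-0.4707, -0.6595, 0.5861, -0.483], [-0.0128, -0.6592, -0.7519, 0.7535], [0.0, 0.0, 0.0, 1.0]]
```

View pics/top0.png

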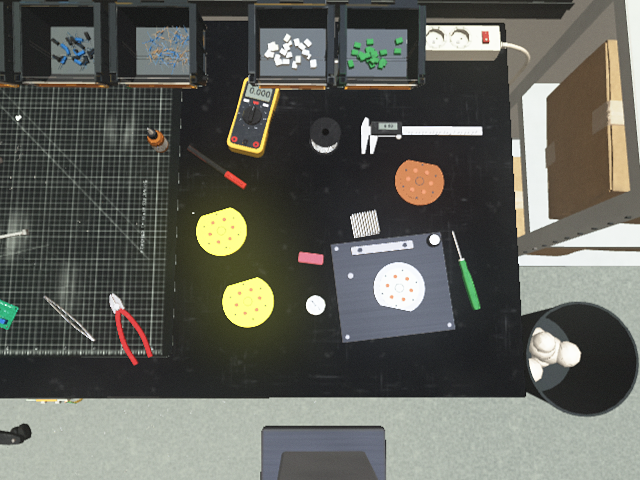

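View pics/scene0.png

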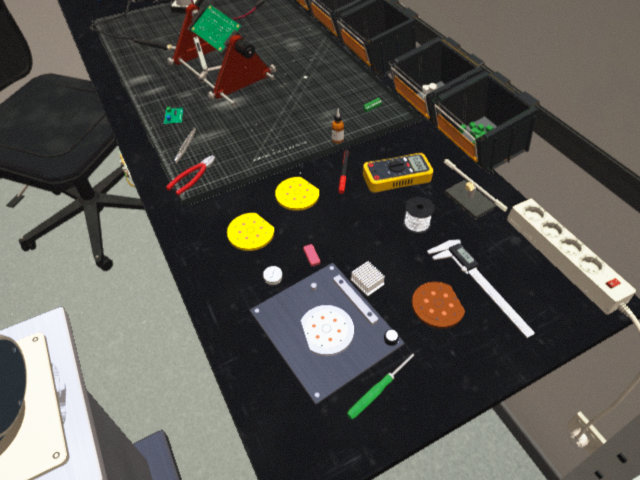

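The top view shows the white plate at about (399,287) on the fixture. Its look-alikes are yellow at (221,232) and (248,302), and brown at (419,182). Only the white one lies on the fixture and fits the description. The bar is at (382,248), the pin at (350,276), the knob at (434,240) and the tin at (315,305).

```bash
cat > h.py <<'E'
import cv2,numpy as np
def ray(c,uv,z):
    uv=np.atleast_2d(uv).astype(float);T=np.array(c["T"])
    d=np.c_[(uv[:,0]-c["cx"])/c["fx"],(uv[:,1]-c["cy"])/c["fy"],np.ones(len(uv))]@T[:3,:3].T
    return (T[:3,3]+d*((z-T[2,3])/d[:,2])[:,None])[:,:2]
def plate(c,F=None,box=(330,235,460,345),z=.0105+.0095,near=None):
    """white/copper disc -> centre and flat direction in world from outline"""
    x0,y0,x1,y1=box;im=c["color"][y0:y1,x0:x1].astype(int)
    m=((im.max(2)>130)).astype(np.uint8)
    m=cv2.morphologyEx(m,cv2.MORPH_CLOSE,np.ones((5,5)))
    cs,_=cv2.findContours(m,cv2.RETR_EXTERNAL,cv2.CHAIN_APPROX_NONE)
    k=max(cs,key=cv2.contourArea)[:,0]+[x0,y0]
    return ray(c,k,z),k
def fitplate(P):
    from scipy.optimize import least_squares
    def res(p):
        d=P-p[:2];r=np.hypot(*d.T);u=d@[np.cos(p[2]),np.sin(p[2])]
        return np.where(u>p[4]*p[3]*1.0+0*r-0, 0,0)+np.maximum(r-p[3],u-.8*p[3])
    best=None
    for a in np.arange(0,6.28,.3):
        s=least_squares(res,[*P.mean(0),a,.045,0],loss="soft_l1",f_scale=.001)
        if best is None or s.cost<best.cost:best=s
    return best.x,np.sqrt(np.mean(res(best.x)**2))
E
python3 - <<'E'
from h import *
c=dict(np.load("pics/top0.npz"));im=c["color"]
cr=im[228:348,322:470];cv2.imwrite("pics/crop0.png",cv2.resize(cr,None,fx=5,fy=5,interpolation=cv2.INTER_CUBIC)[:,:,::-1])
P,k=plate(c);print(cv2.boundingRect(k),fitplate(P))
# slab
h=cv2.cvtColor(im,cv2.COLOR_RGB2HSV);g=im.astype(int)
m=np.zeros(im.shape[:2],np.uint8);m[225:350,322:462]=(g[225:350,322:462].max(2)>45)
m=cv2.morphologyEx(m,cv2.MORPH_OPEN,np.ones((3,3)))
cs,_=cv2.findContours(m,0,1);k=max(cs,key=cv2.contourArea);r=cv2.minAreaRect(k);b=cv2.boxPoints(r)
q=cv2.approxPolyDP(cv2.convexHull(k),6,True)[:,0];print("quad",q.tolist(),b.tolist())
print(ray(c,q,.01),ray(c,b,.01))
E
```

```text
(336, 235, 119, 102) (array([ 0.53556586, -0.10799375,  2.20863197,  0.08794136,  0.        ]), np.float64(0.01270416975622285))
quad [[450, 225], [461, 254], [461, 326], [372, 343], [332, 336], [322, 310], [330, 244], [352, 225]] [[322.0, 225.0], [461.0, 225.0], [461.0, 343.0], [322.0, 343.0]]
[[ 0.64247677 -0.20672167]
 [ 0.58992306 -0.22446687]
 [ 0.46283872 -0.21935305]
 [ 0.43356566 -0.062886  ]
 [ 0.44556135  0.00660401]
 [ 0.49046798  0.02389077]
 [ 0.6073723   0.00933553]
 [ 0.64193261 -0.03029801]] [[ 0.64176662  0.02351857]
 [ 0.64253803 -0.22658408]
 [ 0.43354717 -0.21817437]
 [ 0.43357601  0.02403073]]
```

View pics/crop0.png

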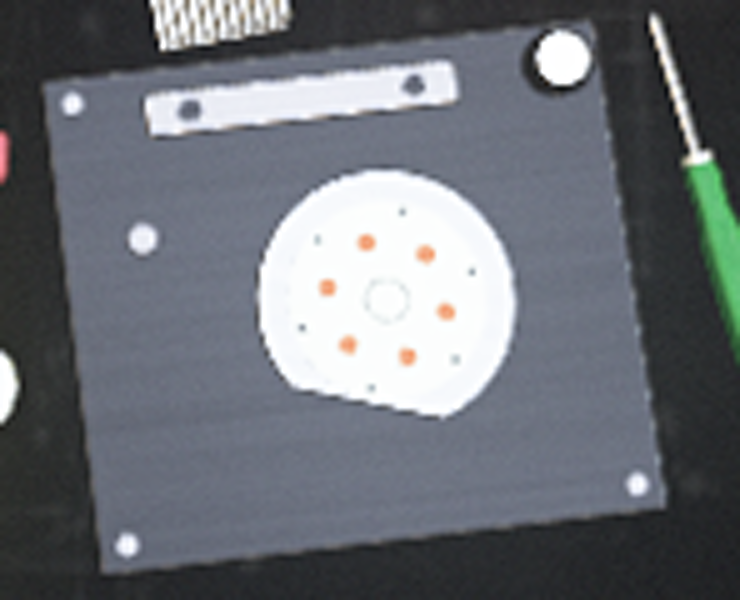

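The crop shows the white plate with its ring centre at crop (387,300), flat toward the robot with ends at about (292,386) and (445,416). The pin is at (143,239), and the bar's lower face edge runs (150,135) to (457,100). The slab corners are (45,83), (590,22), (665,505) and (103,573).

```bash
cat > h.py <<'E'
import cv2,numpy as np
from scipy.optimize import least_squares
def ray(c,uv,z):
    uv=np.atleast_2d(uv).astype(float);T=np.array(c["T"])
    d=np.c_[(uv[:,0]-c["cx"])/c["fx"],(uv[:,1]-c["cy"])/c["fy"],np.ones(len(uv))]@T[:3,:3].T
    return (T[:3,3]+d*((z-T[2,3])/d[:,2])[:,None])[:,:2]
def blobs(c,thr,box):
    x0,y0,x1,y1=box;m=(cv2.resize(c["color"][y0:y1,x0:x1],None,fx=4,fy=4,interpolation=cv2.INTER_CUBIC).min(2)>thr).astype(np.uint8)
    m=cv2.morphologyEx(m,cv2.MORPH_CLOSE,np.ones((13,13)))
    cs,_=cv2.findContours(m,cv2.RETR_EXTERNAL,cv2.CHAIN_APPROX_NONE)
    return sorted([(k[:,0]+.5)/4-.5+[x0,y0] for k in cs if cv2.contourArea(k)>150],key=lambda k:-cv2.contourArea(k.astype(np.float32)))
def fitplate(P):
    def res(p):
        d=P-p[:2];return np.maximum(np.hypot(*d.T)-p[3],d@[np.cos(p[2]),np.sin(p[2])]-.8*p[3])
    s=min((least_squares(res,[*P.mean(0),a,.045],loss="soft_l1",f_scale=.001) for a in np.arange(0,6.28,.4)),key=lambda s:s.cost)
    return s.x,np.sqrt(np.mean(res(s.x)**2))
E
python3 - <<'E'
from h import *
c=dict(np.load("pics/top0.npz"))
q=np.array([(45,83),(590,22),(665,505),(103,573)])/5+[322,228]-.4
W=ray(c,q,.01);F=np.array([(75,90),(75,-110),(-100,-110),(-100,90)])/1e3
mw,mf=W.mean(0),F.mean(0);U,S,V=np.linalg.svd((F-mf).T@(W-mw));R=(U@V).T
o=mw-R@mf;a=np.arctan2(R[1,0],R[0,0]);print("fix",o,np.degrees(a),"res mm",((W-o)@R-F)*1e3)
for k in blobs(c,190,(335,232,455,345)):
    z=.02; w=ray(c,k,z);f=(w-o)@R*1e3
    print(len(k),np.round(k.mean(0),1),"fix mm",f.mean(0).round(1),f.min(0).round(1),f.max(0).round(1))
    if len(k)>350 and np.ptp(f[:,0])>70:
        p,e=fitplate(w);print("plate",p,e,((p[:2]-o)@R)*1e3,np.degrees(p[2]-a))
E
```

```text
fix [ 0.54374327 -0.08818233] 6.65091459953154 res mm [[-0.98391725 -1.52787538]
 [-1.17657447  1.38673025]
 [ 1.30007646  0.94270758]
 [ 0.86041525 -0.80156245]]
582 [398.8 286.9] fix mm [-15.8 -20.3] [-58.9 -65. ] [28.5 24.9]
plate [ 0.52942458 -0.11010268  2.94530876  0.04473127] 0.00025720408943239663 [-16.76113865 -20.11444251] 162.1028469639519
537 [381.7 247.2] fix mm [57.   0.1] [ 49.6 -55. ] [64.3 54.9]
220 [364.2 233.5] fix mm [84.9 27.6] [80.   4.9] [90.5 47.6]
117 [434.1 239.2] fix mm [ 60.6 -94.2] [  51.6 -103.6] [ 70.3 -85. ]
57 [350.2 275.3] fix mm [14.  61.7] [ 9.5 57.3] [18.5 66.2]
75 [453.6 235.1] fix mm [  64.  -129.9] [  55.8 -132.2] [  70.6 -127.5]
42 [347.  336.6] fix mm [-90.3  80.5] [-93.4  77.5] [-87.2  83.8]
41 [449.1 324.4] fix mm [-90.2 -97.9] [ -93.2 -101. ] [-87.  -94.8]
45 [335.9 248.3] fix mm [64.2 80.8] [60.9 77.6] [67.5 83.4]
```

Call:
jog_arm --plan '[45, -0.15, -0.15, 0, 0, 45, -0.35, -0.33, 0, 0, 45, -0.55, -0.53, 0, 0, 45, -0.75, -0.72, 0, 0, 45, -0.9, -0.86, 0, 0]'

```text
t: 0.72
position: [0.2719, 0.3169, 0.1987]
orientation: [-0.41, -3.115, 0.0]
force: [0.7, 1.1, 0.0]
gripper_width: 0.0387
gripper_force: 0.0
```

Call:
jog_arm --plan '[45, -0.15, -0.15, 0, 0, 45, -0.35, -0.33, 0, 0, 45, -0.55, -0.53, 0, 0, 45, -0.75, -0.72, 0, 0, 45, -0.9, -0.86, 0, 0]'

```text
t: 1.35
position: [0.4016, 0.1042, 0.1987]
orientation: [-0.411, -3.115, 0.0]
force: [1.0, 1.1, -1.0]
gripper_width: 0.0383
gripper_force: 0.0
```

Call:
jog_arm --plan '[45, -0.2, -0.2, 0, 0, 45, -0.4, -0.4, 0.1, 0, 45, -0.6, -0.58, 0.2, -0.01, 45, -0.8, -0.76, 0.3, -0.02, 45, -0.9, -0.86, 0.4, -0.02, 45, -0.9, -0.86, 0.4, -0.02, 45, -0.9, -0.86, 0.4, -0.02]'

```text
t: 2.22
position: [0.5301, -0.1059, 0.1189]
orientation: [-0.31, -3.126, -0.001]
force: [-0.2, 0.0, 0.3]
gripper_width: 0.0385
gripper_force: 0.0
```

```bash
cat > st.py <<'E'
from workcell import bot
import numpy as np
from scipy.spatial.transform import Rotation as Ro
O=np.array([.54374,-.08818]);A=np.radians(6.65);Rf=np.array([[np.cos(A),-np.sin(A)],[np.sin(A),np.cos(A)]])
def st():
    s=bot.sense();M=Ro.from_rotvec(s["orientation"]).as_matrix()
    print("t %.2f"%s["t"],"pos",s["position"].round(4),"fix mm",((s["position"][:2]-O)@Rf*1e3).round(1),"yaw_x fix",np.degrees(np.arctan2(M[1,0],M[0,0])-A).round(2),"tilt",M[:,2].round(3),"F",s["force"].round(1),"w",round(s["gripper_width"],4),"q",s["joints"].round(2))
    return s,M
def shares(goal_fix_mm):
    s,M=st();g=O+Rf@(np.array(goal_fix_mm)/1e3)-s["position"][:2];print("to",goal_fix_mm,"shares x,y",(np.r_[g,0]@M)[:2]/.2)
E
python3 -c "
from st import *;shares((-16.8,-20.1))"
```

```text
t 2.23 pos [ 0.5301 -0.1059  0.1189] fix mm [-15.6 -16. ] yaw_x fix 162.0 tilt [-0.001  0.    -1.   ] F [-0.2  0.   0.3] w 0.0385 q [-0.35  0.28 -0.16  1.14  0.   -0.15]
to (-16.8, -20.1) shares x,y [-0.00061108 -0.02122151]
```

Call:
jog_arm --plan '[45, -0.001, -0.021, 0.1, 0, 45, -0.001, -0.021, 0.25, 0, 45, -0.001, -0.021, 0.36, 0, 45, -0.001, -0.021, 0.42, 0, 45, -0.001, -0.021, 0.44, 0, 45, -0.001, -0.021, 0.445, 0]'

```text
t: 2.98
position: [0.5302, -0.1104, 0.0305]
orientation: [0.31, 3.125, -0.0]
force: [-1.0, 0.5, 0.0]
gripper_width: 0.0384
gripper_force: 0.0
```

Call:
jog_arm --plan '[45, 0, 0, 0.01, 0, 45, 0, 0, 0.02, 0, 45, 0, 0, 0.03, 0, 45, 0, 0, 0.03, 0]'

```text
t: 3.48
position: [0.5298, -0.1106, 0.0236]
orientation: [-0.311, -3.126, -0.0]
force: [0.0, -0.5, -0.7]
gripper_width: 0.0381
gripper_force: 0.0
```

Call:
jog_arm --plan '[45, 0, 0, 0.005, 0, 45, 0, 0, 0.01, 0, 45, 0, 0, 0.015, 0, 45, 0, 0, 0.015, 0]'

```text
t: 3.98
position: [0.5299, -0.1106, 0.0207]
orientation: [-0.311, -3.126, -0.0]
force: [0.9, -0.2, 0.3]
gripper_width: 0.0385
gripper_force: 0.0
```

Call:
jog_arm --plan '[45, 0, 0, 0.005, 0, 45, 0, 0, 0.01, 0, 45, 0, 0, 0.01, 0]'

```text
t: 4.35
position: [0.5298, -0.1105, 0.0187]
orientation: [-0.31, -3.126, -0.0]
force: [-0.2, -0.9, 0.0]
gripper_width: 0.0382
gripper_force: 0.0
```

Call:
jog_arm --plan '[45, 0, 0, 0.003, 0, 45, 0, 0, 0.007, 0, 45, 0, 0, 0.007, 0]'

```text
t: 4.72
position: [0.5298, -0.1106, 0.0173]
orientation: [-0.311, -3.126, -0.0]
force: [0.6, -0.4, 0.0]
gripper_width: 0.0388
gripper_force: 0.0
```

Call:
jog_arm --plan '[45, 0, 0, 0.003, 0, 45, 0, 0, 0.006, 0, 45, 0, 0, 0.006, 0]'

```text
t: 5.1
position: [0.5299, -0.1106, 0.0161]
orientation: [-0.31, -3.126, -0.0]
force: [-0.5, 0.0, 0.4]
gripper_width: 0.0383
gripper_force: 0.0
```

Call:
jog_arm --plan '[45, 0, 0, 0.003, 0, 45, 0, 0, 0.005, 0, 45, 0, 0, 0.005, 0]'

```text
t: 5.48
position: [0.5299, -0.1105, 0.0152]
orientation: [-0.31, -3.126, -0.0]
force: [0.1, 0.1, 0.0]
gripper_width: 0.0386
gripper_force: 0.0
```

Call:
jog_arm --plan '[45, 0, 0, 0.003, 0, 45, 0, 0, 0.005, 0, 45, 0, 0, 0.005, 0]'

```text
t: 5.85
position: [0.5299, -0.1106, 0.0141]
orientation: [-0.31, -3.126, -0.0]
force: [0.2, 0.9, 0.2]
gripper_width: 0.0387
gripper_force: 0.0
```

Call:
jog_arm --plan '[45, 0, 0, 0.002, 0, 45, 0, 0, 0.004, 0, 45, 0, 0, 0.004, 0]'

```text
t: 6.22
position: [0.5299, -0.1106, 0.0134]
orientation: [-0.31, -3.126, 0.0]
force: [1.1, -0.4, -0.6]
gripper_width: 0.0382
gripper_force: 0.0
```

Call:
jog_arm --plan '[45, 0, 0, 0.002, 0, 45, 0, 0, 0.004, 0, 45, 0, 0, 0.004, 0]'

```text
t: 6.6
position: [0.5298, -0.1106, 0.0125]
orientation: [-0.311, -3.126, -0.0]
force: [-0.7, 0.2, -0.8]
gripper_width: 0.0384
gripper_force: 0.0
```

Call:
jog_arm --plan '[45, 0, 0, 0.002, 0, 45, 0, 0, 0.004, 0, 45, 0, 0, 0.004, 0]'

```text
t: 6.98
position: [0.5299, -0.1105, 0.0117]
orientation: [-0.31, -3.126, 0.0]
force: [0.6, 0.4, -0.3]
gripper_width: 0.0384
gripper_force: 0.0
```

```bash
python3 - <<'E'
from workcell import bot
import cv2
from st import *
shares((-16.8,-20.1))
a=bot.capture("wrist")["color"];cv2.imwrite("pics/w1.png",a[:,:,::-1])
E
```

```text
t 6.97 pos [ 0.5299 -0.1105  0.0117] fix mm [-16.4 -20.6] yaw_x fix 162.01 tilt [-0. -0. -1.] F [ 0.6  0.4 -0.3] w 0.0384 q [-0.36  0.37 -0.33  0.88 -0.   -0.16]
to (-16.8, -20.1) shares x,y [0.00279816 0.00171749]
```

View pics/w1.png

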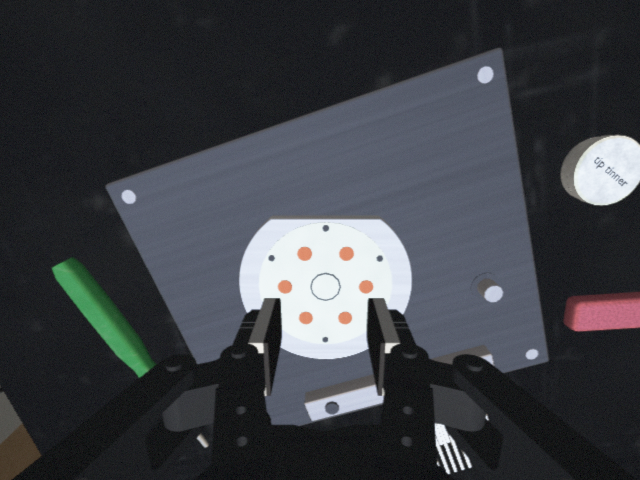

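The wrist view shows the plate centre ring at (325,287). The fingertips are at about (270,300-345) and (378,300-345), possibly low relative to the centre, so I'll project the TCP to check.

```bash
python3 - <<'E'
from workcell import bot
from st import *
from h import ray
s,M=st();c=bot.capture("wrist");T=np.array(c["T"]);print(T.round(3).tolist())
def pr(X):
    q=T[:3,:3].T@(X-T[:3,3]);return (q[0]*c["fx"]/q[2]+c["cx"],q[1]*c["fy"]/q[2]+c["cy"])
for z in(0,-.005,-.01,-.02,-.03):
  for x in(-.011,.011):print(z,x,np.round([*pr(s["position"]+M@[x,-.0192,z]),*pr(s["position"]+M@[x,.0192,z])]))
print("ring",(ray(c,(325,287),.0205)-O)@Rf*1e3, "flat",(ray(c,[(272,219),(380,220)],.0205)-O)@Rf*1e3)
E
```

```text
t 7.03 pos [ 0.5298 -0.1105  0.0117] fix mm [-16.4 -20.6] yaw_x fix 162.01 tilt [-0.  0. -1.] F [ 0.9 -0.1  0.1] w 0.0384 q [-0.36  0.37 -0.33  0.88  0.   -0.16]
[[0.197, 0.931, 0.307, 0.451], [0.981, -0.187, -0.06, -0.094], [0.001, 0.313, -0.95, 0.187], [0.0, 0.0, 0.0, 1.0]]
0 -0.011 [287. 302. 357. 302.]
0 0.011 [286. 265. 358. 265.]
-0.005 -0.011 [286. 307. 358. 307.]
-0.005 0.011 [285. 269. 359. 269.]
-0.01 -0.011 [285. 311. 359. 311.]
-0.01 0.011 [284. 273. 360. 272.]
-0.02 -0.011 [283. 321. 361. 321.]
-0.02 0.011 [281. 281. 362. 281.]
-0.03 -0.011 [281. 332. 363. 332.]
-0.03 0.011 [279. 290. 364. 290.]
ring [[-18.19796319 -18.29898507]] flat [[-60.29581204 -31.54040764]
 [-43.71970224  17.86354996]]
```

```bash
python3 - <<'E'
from workcell import bot
import cv2
a=bot.capture("scene")["color"];cv2.imwrite("pics/s1.png",cv2.resize(a[210:410,230:430],None,fx=3,fy=3,interpolation=2)[:,:,::-1])
E
```

```text
(no output)
```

View pics/s1.png

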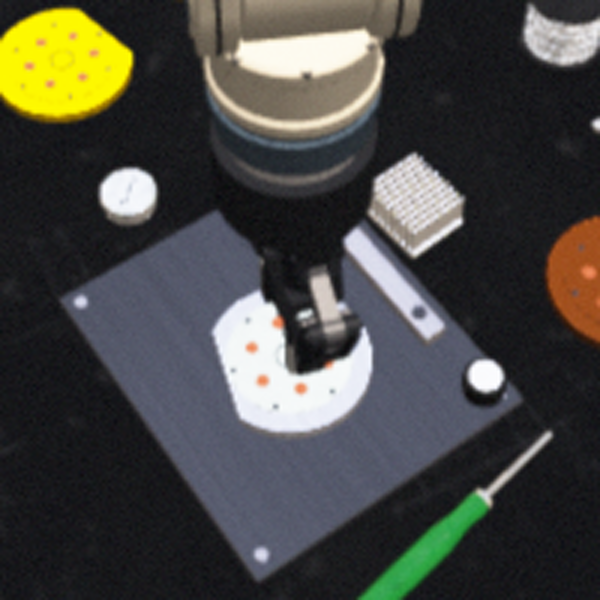

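```bash
python3 - <<'E'
from st import *
from h import ray
c=dict(np.load("pics/scene0.npz"))
for z in (.015,.0205,.03,.04,.05,.06):print(z,((ray(c,[(331,333),(327,333)],z)-O)@Rf*1e3).round(1).tolist())
E
```

```text
0.015 [[-15.8, -31.0], [-21.2, -27.3]]
0.0205 [[-17.7, -33.5], [-23.0, -29.8]]
0.03 [[-20.8, -37.9], [-26.0, -34.2]]
0.04 [[-24.1, -42.4], [-29.3, -38.8]]
0.05 [[-27.4, -47.0], [-32.5, -43.4]]
0.06 [[-30.8, -51.5], [-35.8, -48.0]]
```

Call:
jog_arm --plan '[45, 0, 0, 0.006, 0, 45, 0, 0, 0.012, 0, 45, 0, 0, 0.018, 0, 45, 0, 0, 0.018, 0]'

```text
t: 7.62
position: [0.5298, -0.1105, 0.008]
orientation: [-0.31, -3.126, -0.0]
force: [-0.4, 0.9, 0.2]
gripper_width: 0.0383
gripper_force: 0.0
```

Call:
jog_arm --plan '[45, 0, 0, 0.006, 0, 45, 0, 0, 0.012, 0, 45, 0, 0, 0.012, 0]'

```text
t: 8.0
position: [0.5298, -0.1105, 0.0057]
orientation: [-0.31, -3.126, -0.0]
force: [-0.0, 0.8, -0.4]
gripper_width: 0.0383
gripper_force: 0.0
```

```bash
python3 - <<'E'
from workcell import bot
import cv2
a=bot.capture("wrist")["color"];cv2.imwrite("pics/w2.png",cv2.resize(a[200:420,200:450],None,fx=3,fy=2.7,interpolation=2)[:,:,::-1])
E
```

```text
(no output)
```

View pics/w2.png

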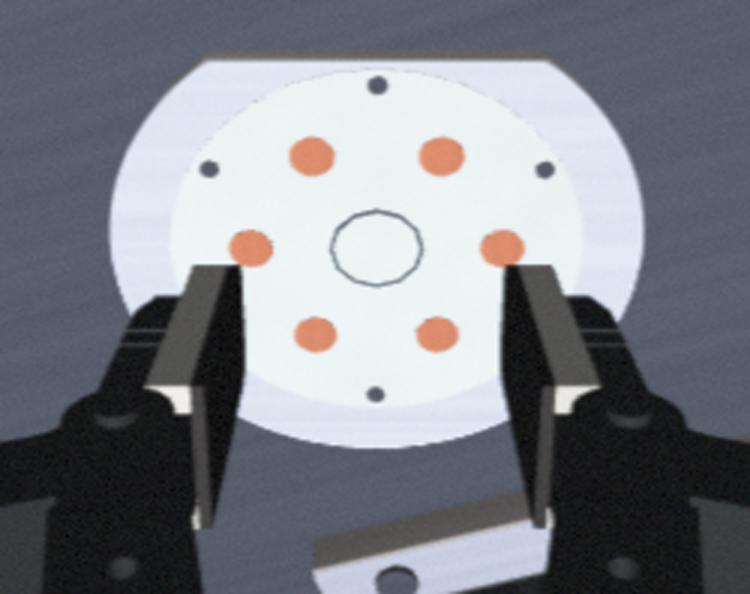

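Call:
jog_arm --plan '[45, 0, 0, 0.01, 0, 45, 0, 0, 0.02, 0, 45, 0, 0, 0.025, 0, 45, 0, 0, 0.025, 0]'

```text
t: 8.55
position: [0.5298, -0.1105, 0.0007]
orientation: [-0.31, -3.126, -0.0]
force: [-0.1, 0.6, 0.2]
gripper_width: 0.0387
gripper_force: 0.0
```

Call:
jog_arm --plan '[45, 0, 0, 0.005, 0, 45, 0, 0, 0.01, 0, 45, 0, 0, 0.015, 0, 45, 0, 0, 0.02, 0, 45, 0, 0, 0.02, 0]'

```text
t: 9.18
position: [0.5298, -0.1105, -0.0033]
orientation: [-0.31, -3.126, -0.0]
force: [-0.8, 0.1, -0.2]
gripper_width: 0.0387
gripper_force: 0.0
```

```bash
python3 - <<'E'
from workcell import bot
import cv2
from st import *
from h import *
st()
a=bot.capture("wrist")["color"];b=bot.capture("scene")["color"]
f=cv2.resize(b[270:370,270:390],(560,466),interpolation=2);g=cv2.resize(a[200:420,200:450],(240,466),interpolation=2)
cv2.imwrite("pics/w3.png",np.hstack([f,g])[:,:,::-1])
E
```

```text
t 9.18 pos [ 0.5298 -0.1105 -0.0033] fix mm [-16.4 -20.6] yaw_x fix 162.01 tilt [-0.  0. -1.] F [-0.8  0.1 -0.2] w 0.0387 q [-0.36  0.38 -0.35  0.84 -0.   -0.16]
```

View pics/w3.png

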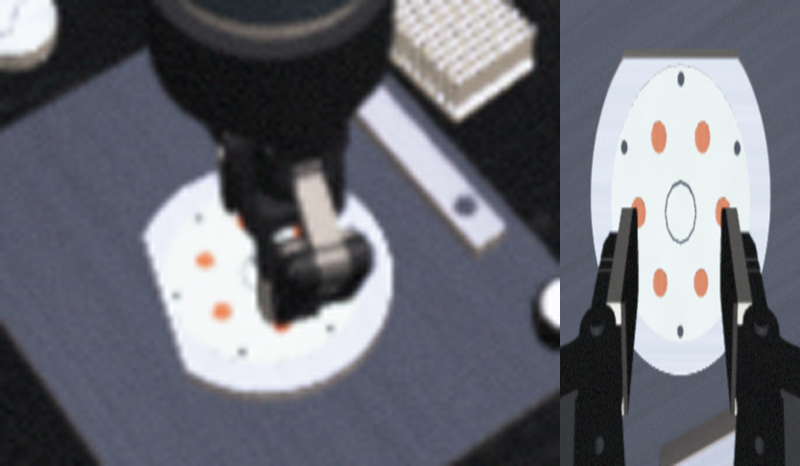

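Call:
jog_arm --plan '[45, 0, 0, 0.006, 0, 45, 0, 0, 0.012, 0, 45, 0, 0, 0.018, 0, 45, 0, 0, 0.025, 0, 45, 0, 0, 0.025, 0]'

```text
t: 9.9
position: [0.5298, -0.1105, -0.0084]
orientation: [-0.31, -3.126, -0.0]
force: [-0.2, -0.0, -0.1]
gripper_width: 0.0386
gripper_force: 0.0
```

Call:
jog_arm --plan '[45, 0, 0, 0.003, 0, 45, 0, 0, 0.006, 0, 45, 0, 0, 0.01, 0, 45, 0, 0, 0.01, 0]'

```text
t: 10.4
position: [0.5299, -0.1105, -0.0103]
orientation: [-0.31, -3.126, -0.0]
force: [-0.4, 0.2, 0.3]
gripper_width: 0.0384
gripper_force: 0.0
```

Call:
jog_arm --plan '[45, 0, 0, 0.003, 0, 45, 0, 0, 0.007, 0, 45, 0, 0, 0.007, 0]'

```text
t: 10.78
position: [0.5298, -0.1105, -0.0117]
orientation: [-0.31, -3.126, -0.0]
force: [-0.6, 0.1, -1.3]
gripper_width: 0.0386
gripper_force: 0.0
```

Call:
jog_arm --plan '[45, 0, 0, 0.003, 0, 45, 0, 0, 0.006, 0, 45, 0, 0, 0.006, 0]'

```text
t: 11.15
position: [0.5298, -0.1105, -0.0129]
orientation: [-0.31, -3.126, 0.0]
force: [0.2, -0.4, 0.8]
gripper_width: 0.0388
gripper_force: 0.0
```

Call:
jog_arm --plan '[45, 0, 0, 0.003, 0, 45, 0, 0, 0.006, 0, 45, 0, 0, 0.006, 0]'

```text
t: 11.52
position: [0.5298, -0.1105, -0.0141]
orientation: [-0.31, -3.126, -0.0]
force: [0.2, 0.1, -0.2]
gripper_width: 0.0383
gripper_force: 0.0
```

Call:
jog_arm --plan '[45, 0, 0, 0.003, 0, 45, 0, 0, 0.005, 0, 45, 0, 0, 0.005, 0]'

```text
t: 11.9
position: [0.53, -0.1106, -0.0146]
orientation: [0.31, 3.126, -0.0]
force: [-1.0, 0.6, 4.3]
gripper_width: 0.0382
gripper_force: 2.9
```

Call:
jog_arm --plan '[45, 0, 0, 0.003, 0, 45, 0, 0, 0.005, 0, 45, 0, 0, 0.005, 0]'

```text
t: 12.28
position: [0.5303, -0.1107, -0.0147]
orientation: [0.31, 3.125, -0.001]
force: [-4.0, 1.1, 14.2]
gripper_width: 0.0385
gripper_force: 7.2
```

```bash
python3 - <<'E'
from workcell import bot
import cv2
from st import *
st()
a=bot.capture("wrist")["color"];cv2.imwrite("pics/w4.png",cv2.resize(a[220:400,220:440],None,fx=3,fy=3,interpolation=2)[:,:,::-1])
E
```

```text
t 12.28 pos [ 0.5303 -0.1107 -0.0147] fix mm [-15.9 -20.8] yaw_x fix 162.01 tilt [ 0.002 -0.001 -1.   ] F [-4.   1.1 14.2] w 0.0385 q [-0.36  0.4  -0.36  0.81 -0.   -0.16]
```

View pics/w4.png

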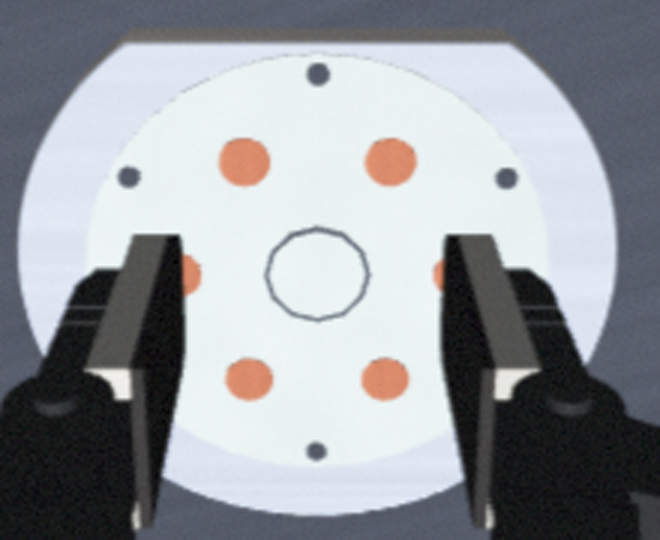

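Contact came at TCP z about -0.0144, with 14 N after another 1 mm. The fingertips straddle the ring, which is at crop (317,273). Next I turn the plate.

Call:
jog_arm --plan '[45, 0, 0, -0.0005, 0.02, 45, 0, 0, -0.0005, 0.05, 45, 0, 0, -0.0005, 0.09, 45, 0, 0, -0.0005, 0.13, 45, 0, 0, -0.0005, 0.17, 45, 0, 0, -0.0005, 0.19, 45, 0, 0, -0.0005, 0.2, 45, 0, 0, -0.0005, 0.2]'

```text
t: 13.32
position: [0.5312, -0.1111, -0.0147]
orientation: [1.261, 2.874, 0.0]
force: [-0.1, -0.0, 10.5]
gripper_width: 0.0384
gripper_force: 5.3
```

```bash
cat > look.py <<'E'
from workcell import bot
from st import *
from h import *
st()
c=bot.capture("wrist");im=c["color"]
h=cv2.cvtColor(im,cv2.COLOR_RGB2HSV);m=((h[...,0]<15)&(h[...,1]>90)&(h[...,2]>150)).astype(np.uint8)
n,_,S,C=cv2.connectedComponentsWithStats(m)
f=(ray(c,C[1:][S[1:,4]>40],.0205)-O)@Rf*1e3
print("dots fix",[(*p.round(1),int(a)) for p,a in zip(f,S[1:,4][S[1:,4]>40])])
# outline: bright, low-saturation largest
k=max(blobs(c,165,(150,120,520,460)),key=lambda k:cv2.contourArea(k.astype(np.float32)))
w=(ray(c,k,.0205)-O)@Rf
cv2.imwrite("pics/l.png",im[:,:,::-1])
p,e=fitplate(w);print("wrist fit centre mm",p[:2]*1e3,"yaw",np.degrees(p[2])%360,"R",p[3],e)
E
python3 look.py
```

```text
t 13.32 pos [ 0.5312 -0.1111 -0.0147] fix mm [-15.1 -21.3] yaw_x fix 125.98 tilt [ 0.003 -0.001 -1.   ] F [-0.1 -0.  10.5] w 0.0384 q [-0.36  0.4  -0.36  0.81 -0.    0.47]
dots fix [(np.float64(-35.1), np.float64(-8.8), 199), (np.float64(-18.3), np.float64(3.4), 196), (np.float64(-31.4), np.float64(-28.1), 55), (np.float64(-14.1), np.float64(-37.9), 154), (np.float64(2.8), np.float64(-25.7), 156)]
wrist fit centre mm [-16.76871456 -19.25555697] yaw 241.05243073811056 R 0.041203397245212416 0.008546490637925602
```

Call:
jog_arm --plan '[45, 0, 0, 0, 0.03, 45, 0, 0, 0, 0.08, 45, 0, 0, 0, 0.13, 45, 0, 0, 0, 0.18, 45, 0, 0, 0, 0.23, 45, 0, 0, 0, 0.28, 45, 0, 0, 0, 0.33, 45, 0, 0, 0, 0.35]'

```text
t: 14.38
position: [0.5311, -0.1111, -0.0147]
orientation: [2.58, 1.788, 0.002]
force: [0.1, -0.5, 11.0]
gripper_width: 0.0382
gripper_force: 5.3
```

Call:
jog_arm --plan '[45, 0, 0, 0, 0.03, 45, 0, 0, 0, 0.08, 45, 0, 0, 0, 0.13, 45, 0, 0, 0, 0.18, 45, 0, 0, 0, 0.23, 45, 0, 0, 0, 0.28, 45, 0, 0, 0, 0.33, 45, 0, 0, 0, 0.35]'

```text
t: 15.38
position: [0.5311, -0.111, -0.0147]
orientation: [3.135, 0.177, 0.004]
force: [-0.2, -0.1, 10.9]
gripper_width: 0.0389
gripper_force: 5.4
```

Call:
jog_arm --plan '[45, 0, 0, 0, 0, 45, 0, 0, 0, 0]'

```text
t: 15.62
position: [0.5311, -0.111, -0.0147]
orientation: [3.135, 0.182, 0.004]
force: [-0.1, -0.0, 11.0]
gripper_width: 0.0386
gripper_force: 5.3
```

```bash
python3 look.py
```

```text
t 15.62 pos [ 0.5311 -0.111  -0.0147] fix mm [-15.2 -21.2] yaw_x fix 0.0 tilt [ 0.003 -0.001 -1.   ] F [-0.1 -0.  11. ] w 0.0386 q [-0.36  0.4  -0.36  0.81  0.    2.66]
dots fix [(np.float64(6.4), np.float64(-10.6), 197), (np.float64(6.4), np.float64(-31.4), 197), (np.float64(-11.5), np.float64(-2.3), 55), (np.float64(-29.5), np.float64(-10.6), 156), (np.float64(-29.6), np.float64(-31.4), 156)]
wrist fit centre mm [-12.7974874  -19.27144027] yaw 115.17014869716607 R 0.041271375547608215 0.008566312853499538
```

View pics/l.png

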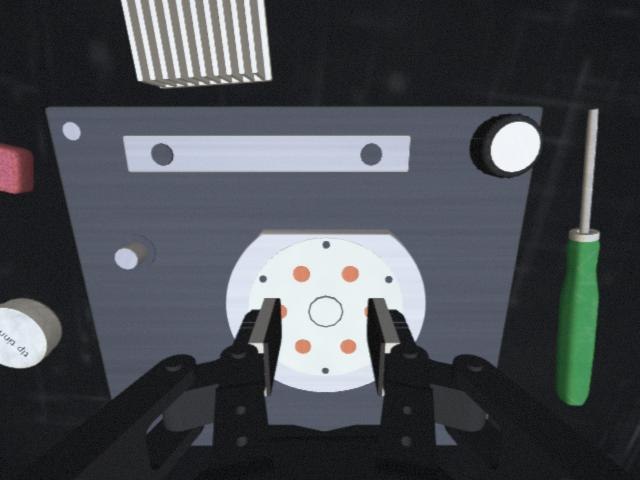

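The wrist view shows the plate upright: flat from (262,232) to (390,232), parallel to the bar's face edge at row 171 (columns 129-410). The ring is at (326,311) and the pin top at (126,258).

```bash
python3 - <<'E'
from st import *
from h import ray
from workcell import bot
c=bot.capture("wrist")
f=lambda p,z:((ray(c,p,z)-O)@Rf*1e3).round(1).tolist()
print("bar top edge",f([(129,172),(409,171)],.02),"pin top",f([(126,258)],.02),"flat",f([(262,234),(390,234)],.0205),"ring",f([(326,311)],.0205))
E
```

```text
bar top edge [[49.1, 55.8], [49.5, -53.5]] pin top [[13.3, 63.2]] flat [[24.0, 5.1], [24.0, -47.5]] ring [[-11.5, -21.3]]
```

Call:
jog_arm --plan '[45, 0.01, -0.015, 0, 0, 45, 0.03, -0.04, 0, 0, 45, 0.05, -0.07, 0, 0, 45, 0.07, -0.1, 0, 0, 45, 0.09, -0.125, 0, 0, 45, 0.105, -0.143, 0, 0, 45, 0.11, -0.15, 0, 0, 45, 0.11, -0.15, 0, 0]'

```text
t: 16.73
position: [0.5495, -0.0786, -0.0146]
orientation: [3.135, 0.182, 0.004]
force: [-0.7, 0.1, 10.4]
gripper_width: 0.0384
gripper_force: 5.2
```

```bash
python3 look.py
```

```text
t 16.73 pos [ 0.5495 -0.0786 -0.0146] fix mm [6.8 8.8] yaw_x fix 0.0 tilt [ 0.003 -0.001 -1.   ] F [-0.7  0.1 10.4] w 0.0384 q [-0.29  0.41 -0.33  0.82 -0.    2.73]
dots fix [(np.float64(28.4), np.float64(19.4), 198), (np.float64(28.4), np.float64(-1.3), 195), (np.float64(10.5), np.float64(27.8), 56), (np.float64(-7.5), np.float64(19.4), 156), (np.float64(-7.6), np.float64(-1.3), 157)]
wrist fit centre mm [ 9.21391716 10.79036327] yaw 115.31566187149167 R 0.041273479797944185 0.00855896646906961
```

View pics/l.png

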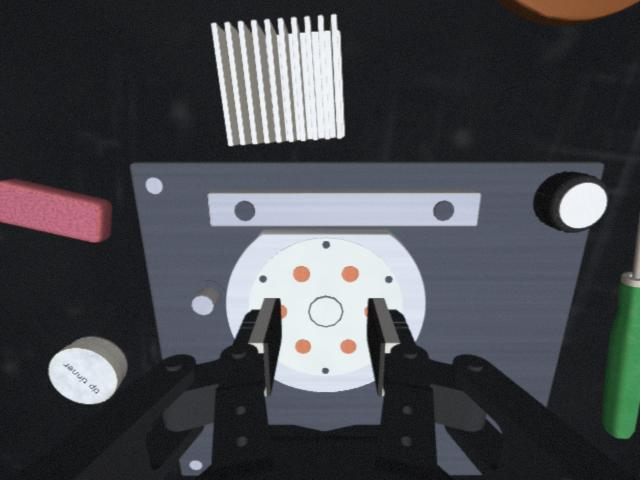

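The plate followed exactly. Its flat is at row 231 against the bar edge at row 226, and its left rim is at column 227 against the pin at (210,297). The remaining gap is 3-4 mm each way, and I'll close it by force.

Call:
jog_arm --plan '[45, 0.004, 0, 0, 0, 45, 0.008, 0, 0, 0, 45, 0.012, 0, 0, 0, 45, 0.014, 0, 0, 0, 45, 0.014, 0, 0, 0]'

```text
t: 17.4
position: [0.5516, -0.0783, -0.0147]
orientation: [3.135, 0.182, 0.003]
force: [-3.0, -1.6, 12.6]
gripper_width: 0.0384
gripper_force: 6.2
```

Call:
jog_arm --plan '[45, 0.002, 0, 0, 0, 45, 0.004, 0, 0, 0, 45, 0.004, 0, 0, 0]'

```text
t: 17.77
position: [0.5524, -0.0781, -0.0147]
orientation: [3.135, 0.182, 0.002]
force: [-2.7, 0.9, 12.8]
gripper_width: 0.0382
gripper_force: 6.3
```

Call:
jog_arm --plan '[45, 0.002, 0, 0, 0, 45, 0.004, 0, 0, 0, 45, 0.004, 0, 0, 0]'

```text
t: 18.15
position: [0.5528, -0.0781, -0.0147]
orientation: [3.135, 0.182, 0.001]
force: [-4.6, -0.4, 13.1]
gripper_width: 0.0385
gripper_force: 6.9
```

Call:
jog_arm --plan '[45, 0.002, 0, 0, 0, 45, 0.004, 0, 0, 0, 45, 0.004, 0, 0, 0]'

```text
t: 18.52
position: [0.5528, -0.0781, -0.0147]
orientation: [3.135, 0.182, -0.001]
force: [-7.8, -1.6, 16.0]
gripper_width: 0.0384
gripper_force: 8.0
```

```bash
python3 look.py
```

```text
t 18.52 pos [ 0.5528 -0.0781 -0.0147] fix mm [10.2  9. ] yaw_x fix -0.01 tilt [-0.    -0.001 -1.   ] F [-7.8 -1.6 16. ] w 0.0384 q [-0.29  0.42 -0.32  0.83 -0.    2.74]
dots fix [(np.float64(130.7), np.float64(-55.8), 71), (np.float64(31.8), np.float64(19.6), 193), (np.float64(31.8), np.float64(-1.1), 195), (np.float64(13.9), np.float64(27.9), 56), (np.float64(-4.1), np.float64(19.5), 158), (np.float64(-4.1), np.float64(-1.2), 157)]
wrist fit centre mm [21.78025622  5.1360281 ] yaw 265.10362382479747 R 0.046732693240931586 0.010746343106334813
```

The flat is on the bar: the arm has stalled with about 8 N and the dots give centre x 13.9. Now the pin.

Call:
jog_arm --plan '[45, 0, -0.003, 0, 0, 45, 0, -0.006, 0, 0, 45, 0, -0.01, 0, 0, 45, 0, -0.012, 0, 0, 45, 0, -0.012, 0, 0]'

```text
t: 19.2
position: [0.5527, -0.0767, -0.0147]
orientation: [3.133, 0.181, -0.001]
force: [-7.1, -7.0, 14.1]
gripper_width: 0.0384
gripper_force: 7.4
```

Call:
jog_arm --plan '[45, 0, -0.003, 0, 0, 45, 0, -0.005, 0, 0, 45, 0, -0.005, 0, 0]'

```text
t: 19.58
position: [0.5526, -0.0757, -0.0147]
orientation: [3.133, 0.181, -0.001]
force: [-7.7, -6.6, 14.4]
gripper_width: 0.0385
gripper_force: 7.4
```

```bash
python3 look.py
```

```text
t 19.57 pos [ 0.5526 -0.0757 -0.0147] fix mm [10.2 11.4] yaw_x fix -0.05 tilt [-0.    -0.003 -1.   ] F [-7.7 -6.6 14.4] w 0.0385 q [-0.28  0.42 -0.32  0.83 -0.    2.74]
dots fix [(np.float64(130.8), np.float64(-55.3), 52), (np.float64(31.8), np.float64(21.9), 195), (np.float64(31.8), np.float64(1.2), 192), (np.float64(14.0), np.float64(30.3), 56), (np.float64(-4.1), np.float64(21.9), 156), (np.float64(-4.1), np.float64(1.3), 156)]
wrist fit centre mm [21.73323329  7.14709044] yaw 264.71486952129203 R 0.04676978517171795 0.010905261020316536
```

Call:
jog_arm --plan '[45, 0, -0.002, 0, 0, 45, 0, -0.003, 0, 0, 45, 0, -0.003, 0, 0]'

```text
t: 20.0
position: [0.5525, -0.0752, -0.0147]
orientation: [3.133, 0.181, -0.001]
force: [-7.9, -5.9, 14.7]
gripper_width: 0.0383
gripper_force: 7.3
```

Call:
jog_arm --plan '[45, 0, -0.002, 0, 0, 45, 0, -0.003, 0, 0, 45, 0, -0.003, 0, 0]'

```text
t: 20.38
position: [0.5524, -0.0746, -0.0147]
orientation: [3.133, 0.181, -0.001]
force: [-6.9, -6.1, 14.5]
gripper_width: 0.0384
gripper_force: 7.3
```

```bash
python3 look.py
```

```text
t 20.38 pos [ 0.5524 -0.0746 -0.0147] fix mm [10.2 12.5] yaw_x fix -0.05 tilt [-0.    -0.003 -1.   ] F [-6.9 -6.1 14.5] w 0.0384 q [-0.28  0.42 -0.32  0.83 -0.    2.74]
dots fix [(np.float64(131.0), np.float64(-54.8), 42), (np.float64(31.8), np.float64(23.0), 196), (np.float64(31.8), np.float64(2.3), 193), (np.float64(14.0), np.float64(31.5), 56), (np.float64(-4.1), np.float64(23.1), 156), (np.float64(-4.1), np.float64(2.4), 156)]
wrist fit centre mm [21.71574494  8.10694366] yaw 264.54431720552344 R 0.04679287928911583 0.011012215040678983
```

Call:
jog_arm --plan '[45, 0, -0.002, 0, 0, 45, 0, -0.003, 0, 0, 45, 0, -0.003, 0, 0]'

```text
t: 20.8
position: [0.5523, -0.074, -0.0147]
orientation: [3.133, 0.181, -0.001]
force: [-8.0, -5.5, 14.7]
gripper_width: 0.0385
gripper_force: 7.4
```

Call:
jog_arm --plan '[45, 0, -0.002, 0, 0, 45, 0, -0.003, 0, 0, 45, 0, -0.003, 0, 0]'

```text
t: 21.18
position: [0.5523, -0.0734, -0.0147]
orientation: [3.133, 0.181, -0.001]
force: [-7.6, -6.1, 15.3]
gripper_width: 0.0383
gripper_force: 7.3
```

```bash
python3 look.py; python3 - <<'E'
from workcell import bot
from st import *
from h import *
c=bot.capture("wrist")
for k in blobs(c,150,(100,120,560,460)):
    w=(ray(c,k,.0203)-O)@Rf*1e3;print(len(k),k.mean(0).round(),k.min(0),k.max(0),"fix",w.min(0).round(1),w.max(0).round(1))
E
```

```text
t 21.18 pos [ 0.5523 -0.0734 -0.0147] fix mm [10.2 13.7] yaw_x fix -0.05 tilt [-0.    -0.003 -1.   ] F [-7.6 -6.1 15.3] w 0.0383 q [-0.28  0.42 -0.32  0.83 -0.    2.75]
dots fix [(np.float64(31.8), np.float64(24.2), 196), (np.float64(31.8), np.float64(3.5), 195), (np.float64(14.0), np.float64(32.7), 56), (np.float64(-4.1), np.float64(24.2), 156), (np.float64(-4.1), np.float64(3.5), 156)]
wrist fit centre mm [21.14975586  9.7689849 ] yaw 264.62714020087463 R 0.04735650691044948 0.01118647910309683
4456 [337. 277.] [203.375 201.375] [491.125 391.625] fix [-29.7 -52.5] [63.1 68. ]
855 [319. 135.] [283.625 119.625] [354.875 151.625] fix [82.3  2.8] [93.9 29.6]
478 [109. 381.] [ 99.625 356.125] [127.875 408.125] fix [-39.2 108.1] [ -9.3 124.4]
301 [278. 135.] [273.125 119.625] [282.375 152.625] fix [81.9 30.4] [93.9 33.5]
185 [166. 194.] [157.625 185.875] [174.125 201.625] fix [63. 74.] [69.3 80.4]
313 [254. 136.] [249.125 119.625] [258.375 154.375] fix [81.3 39.6] [93.9 42.4]
308 [266. 136.] [261.375 119.625] [270.375 153.375] fix [81.7 35. ] [93.9 37.9]
318 [242. 137.] [236.625 119.625] [246.375 155.125] fix [81.  44.1] [93.9 47. ]
155 [390. 346.] [384.625 342.625] [398.375 352.375] fix [ -7.6 -19.4] [ -2.4 -13.2]
149 [258. 346.] [249.875 342.625] [262.875 352.375] fix [-7.5 42.6] [-2.2 48.5]
```

Call:
jog_arm --plan '[45, 0, -0.001, 0, 0, 45, 0, -0.002, 0, 0, 45, 0, -0.002, 0, 0]'

```text
t: 21.65
position: [0.5523, -0.0733, -0.0147]
orientation: [3.133, 0.18, -0.001]
force: [-7.7, -7.4, 14.0]
gripper_width: 0.0382
gripper_force: 7.2
```

```bash
python3 look.py; python3 - <<'E'
from workcell import bot
from st import *
from h import *
c=bot.capture("wrist");im=c["color"]
# profile along the fixture-y line x=14 at z=.0203, y 50..72
T=np.array(c["T"]);y=np.arange(50,72,.5)
for dx in (12,14,16):
    X=np.c_[(O+(np.c_[np.full(len(y),dx),y]/1e3)@Rf.T),np.full(len(y),.0203)]
    q=(X-T[:3,3])@T[:3,:3];u=(q[:,:2]/q[:,2:]*[c["fx"],c["fy"]]+[c["cx"],c["cy"]]).astype(np.float32)
    print(dx,u[0],u[-1],cv2.remap(im.mean(2).astype(np.float32),u[None,:,0],u[None,:,1],1)[0].astype(int).tolist())
E
```

```text
t 21.65 pos [ 0.5523 -0.0733 -0.0147] fix mm [10.2 13.8] yaw_x fix -0.06 tilt [-0.    -0.004 -1.   ] F [-7.7 -7.4 14. ] w 0.0382 q [-0.28  0.42 -0.32  0.83 -0.    2.75]
dots fix [(np.float64(31.8), np.float64(24.4), 195), (np.float64(31.8), np.float64(3.7), 194), (np.float64(14.0), np.float64(32.8), 56), (np.float64(-4.1), np.float64(24.4), 156), (np.float64(-4.1), np.float64(3.7), 157)]
wrist fit centre mm [21.16087727  9.91877217] yaw 264.62319797446776 R 0.04735290722515327 0.011227445494512553
12 [244.69415 314.98492] [196.26842 315.0821 ] [123, 198, 226, 229, 229, 228, 230, 228, 228, 228, 229, 229, 229, 229, 228, 220, 168, 119, 159, 197, 205, 206, 205, 204, 201, 202, 202, 201, 199, 202, 202, 203, 200, 200, 196, 178, 137, 97, 93, 93, 93, 94, 94, 94]
14 [244.3741  310.97418] [195.75484 311.07062] [229, 228, 227, 229, 228, 228, 229, 229, 228, 228, 226, 228, 228, 228, 227, 213, 152, 139, 183, 202, 203, 203, 201, 200, 200, 200, 201, 201, 202, 202, 200, 200, 201, 200, 201, 194, 148, 99, 96, 97, 99, 92, 95, 96]
16 [244.05148 306.93124] [195.23714 307.02698] [226, 226, 226, 225, 226, 226, 227, 226, 226, 225, 226, 227, 226, 226, 226, 217, 167, 110, 124, 158, 188, 199, 201, 200, 203, 202, 203, 202, 200, 197, 201, 200, 200, 195, 167, 117, 97, 95, 98, 97, 97, 95, 95, 95]
```

The arm has stalled on the pin, and the image profile shows the rim touching it. Now I lift off and check from above.

Call:
jog_arm --plan '[45, 0, 0, -0.004, 0, 45, 0, 0, -0.01, 0, 45, 0, 0, -0.03, 0, 45, 0, 0, -0.1, 0, 45, 0, 0, -0.25, 0, 45, 0, 0, -0.45, 0, 45, 0, 0, -0.65, 0, 45, 0, 0, -0.8, 0]'

```text
t: 22.75
position: [0.553, -0.0713, 0.1469]
orientation: [3.136, 0.183, 0.003]
force: [-0.4, 0.6, 0.0]
gripper_width: 0.0387
gripper_force: 0.0
```

Call:
jog_arm --plan '[45, -0.2, -0.25, 0, 0, 45, -0.3, -0.5, 0, 0, 45, -0.3, -0.75, 0, 0, 45, -0.3, -1, 0, 0, 45, -0.3, -1, 0, 0]'

```text
t: 23.38
position: [0.4692, 0.1231, 0.1451]
orientation: [-3.135, -0.19, -0.002]
force: [0.7, -0.3, -0.3]
gripper_width: 0.0384
gripper_force: 0.0
```

Call:
jog_arm --plan '[45, 0, -0.25, 0, 0, 45, 0, -0.5, 0, 0, 45, 0, -0.75, 0, 0, 45, 0, -0.75, 0, 0]'

```text
t: 23.88
position: [0.4673, 0.1935, 0.1442]
orientation: [-3.081, -0.306, 0.01]
force: [0.2, -0.0, 0.1]
gripper_width: 0.0386
gripper_force: 0.0
```

```bash
python3 - <<'E'
from workcell import bot
from st import *
from h import *
st();c=bot.capture("top")
h=cv2.cvtColor(c["color"],cv2.COLOR_RGB2HSV);m=((h[...,0]<18)&(h[...,1]>60)&(h[...,2]>140)).astype(np.uint8);m[:, :340]=0;m[:225]=0;m[330:]=0;m[:,440:]=0
n,_,S,C=cv2.connectedComponentsWithStats(m);f=(ray(c,C[1:],.0205)-O)@Rf*1e3
print("dots",f.round(1).tolist(),"mean",f.mean(0),S[1:,4])
for k in blobs(c,190,(335,232,455,345)):
    w=(ray(c,k,.02)-O)@Rf*1e3;print(len(k),k.mean(0).round(),w.mean(0).round(1),w.min(0).round(1),w.max(0).round(1))
E
```

```text
t 23.88 pos [0.4673 0.1935 0.1442] fix mm [-43.3 288.7] yaw_x fix 4.69 tilt [-0.011  0.044 -0.999] F [ 0.2 -0.   0.1] w 0.0386 q [ 0.2   0.2  -0.19  1.17  0.05  3.14]
dots [[31.7, 22.6], [32.1, 1.6], [13.9, -8.7], [13.9, 32.9], [-4.1, 1.5], [-4.4, 22.4]] mean [13.84319093 12.06654463] [10 11 10 12 13 11]
974 [380. 263.] [30.3  7.1] [-30.3 -54. ] [63.4 65.4]
109 [434. 239.] [ 60.7 -94.2] [  51.8 -102.9] [ 69.5 -85.8]
176 [360. 233.] [86.4 34.9] [80.4 19.4] [90.5 47.5]
```

Call:
jog_arm --plan '[45, 0, 0, 0, -0.05, 45, 0, 0, 0, -0.1, 45, 0, 0, 0, -0.1, 45, 0, 0, 0, -0.1]'

```text
t: 24.42
position: [0.4671, 0.1932, 0.1441]
orientation: [-2.997, -0.778, -0.001]
force: [0.3, -0.7, 0.4]
gripper_width: 0.0385
gripper_force: 0.0
```

```bash
python3 -c "
from st import *
st();print(bot.job_done())"
```

```text
t 24.43 pos [0.4671 0.1932 0.1441] fix mm [-43.6 288.3] yaw_x fix 22.44 tilt [-0.011  0.044 -0.999] F [ 0.3 -0.7  0.4] w 0.0385 q [ 0.2   0.2  -0.2   1.17  0.05  2.83]
the job is handed in; nothing more can be done
None
```

I turned and slid the plate until its flat pressed on the bar and its round edge on the stop pin (centre about x 13.8, y 12.1 mm; wanted 14, 12), then withdrew the arm and handed the job in at about 24 s; joint 6 reached its 3.14 limit on the way out and I backed it off, and the hand-in returned no verdict.

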